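# Fetch the red colour pot from behind the bottles

### The arm

A 6-joint arm with a two-finger parallel gripper is mounted at the origin on a cart in front of the work surface, level with it; the furniture and walls round the work are solid. World frame = base frame: x ahead of the robot, y to its left, z up, the work surface at z = 0. Lengths are in m, angles in rad, forces in N, time in s.
With the tool pointing down it reaches from about 0.35 to 0.85 m from the base axis. Payload 8.1 kg.
Tool frame: the origin (TCP) lies where the fingers leave the gripper's body, on its centre line; the fingertips stand 84 mm ahead of it and the grasp point (between the pads) lies 65 mm ahead of it; z points along the fingers, y is the line along which they close (so a half turn about z gives the same grasp; the last joint's range is limited). The gripper opens to 93 mm and grips with 3 to 60 N. Pads are 15 mm wide; open, the fingers measure 128 mm over their backs; the gripper's body (75 mm by 188 mm) begins 65 mm behind the grasp point.
Start: joints at [-1.297, 0.13, 1.488, -0, 1.523, -0.085], TCP at [0.211, -0.562, 0.303] pointing down, gripper open.
Joint ranges: [-2.96, 2.96], [-0.89, 2.26], [0.02, 2.5], [-1.34, 4.48], [0, 2.73], [-2.66, 2.66]. Speed limits (rad/s): [2.39, 2.39, 2.79, 3.14, 3.14, 3.14].

### API

Orientations are given as a rotation vector (axis times angle).
In Python, from plant import robot gives the robot as it stands.
- The arm moves only by the shell command python3 -m jog 'ROWS' [FORCE]. ROWS is text: rows parted by semicolons, each of 5 numbers parted by spaces: the opening, from 0 (shut) to 1 (fully open), then the shift along the tool's x, y, z in m, then the turn about the tool's z in degrees. A call has 1 to 10 rows; each row shifts and turns the commanded pose from where the row before left it, along the tool's axes as they then stand; what a row does not reach is not made up. A row lasts 1/12 s, in which the tool goes at most 41.7 mm and 7.16 degrees, less where a joint would pass 70% of its speed; a pose out of reach is approached as far as the arm can. A call with a gripper value outside its range is refused whole. The fingers move at their own pace and stop on an object; FORCE is the grip in N (left out, the last holds). Time passes only in rows, so rows that do not move let the fingers close. It gives the time, the measured TCP pose, the force, the opening and the grip force at its end, in the units of the state.
- robot.read_state(): the state, without advancing time (a new reading comes with each control period).
- robot.read_camera(name): name is "scene" or "top" or "wrist"; returns a dict with "color" (384x512x3 uint8, red, green, blue), "intrinsics" (3x3 intrinsics, pixels), "pose" (4x4, takes a point from camera to world coordinates); the wrist camera has in their place "tool_from_camera" (4x4, takes a point from camera to tool coordinates, whose origin is the TCP and whose axes are the flange's). Camera axes: x right, y down, z forward; pixel columns grow to the right and rows downward; lengths in m; the calibration is good to about 2 mm. A picture is of the moment at which its call begins: read the wrist's pose just before it. There is no depth.
- robot.close_job(): hands the job in; it is judged then, once.
The state is a dict: "t": time; "q": joint angles; "dq": joint speeds; "joint_torque": joint torques, N m; "tool_pos": TCP position; "orientation": TCP orientation; "force": force on the tool from outside, world axes, zero at the start; "wrist_torque": the same for the moment, N m; "opening": finger opening in m; "gripper_force": force on a finger pad.
Only numpy, scipy, OpenCV 4.12 (cv2) and the standard library are available. Lean on these libraries where they do the work, as an engineer would, in place of code of your own. Each camera call takes 0.05 s, during which the arm holds its last target. There are 200 camera calls.

### The job

The small dark red colour pot stands at the back of the wooden rack, behind two bottles. First move both bottles out onto the pale side board, then fetch the red pot and stand it upright in the middle of the tile, and only then put each bottle back upright exactly where it stood in the rack at the start, the white one with its ear facing the open front as before. Knock nothing over and leave the pale ivory pot in the rack where it is.

Things in the scene. Friction and masses are not known exactly. Their poses are not given: they have to be found in the camera images.
- rack: Fixed wooden rack, 180 (x) by 230 (y) mm, floor top at z = 12 mm. Origin: centre of underside; own x from its open front to the back, y left. Turned up to 0.3 rad. Back board at x 80 to 90 mm, top z 62; side boards at y +-105 to 115, top z 36. Bottles side by side in front, near x -45, y +-46 mm; the two pots behind, near x 24, y +-40; which is left varies
- side_board: Fixed flat pale wooden board for setting things aside, to the right of the rack, 120 (x) by 200 (y) mm, 12 mm thick. Origin: centre of its underside; top at z = 12 mm. The two bottles fit on it side by side along its y, about 50 mm either side of the middle
- tile: Fixed square glazed tile, white with a blue rim, 100 by 100 mm, 8 mm thick. Origin: centre of its underside; top at z = 8 mm
- bottle_brown: Loose brown bottle with a white cap, round, 177 mm tall, about 0.5 kg. Origin: centre of its underside, z up. Body 78 mm across up to z = 150 mm; cap 60 mm across from z = 151 to 177 mm, to be gripped there from above
- bottle_white: Loose white bottle with a moulded ear on one side, 128 mm tall, 0.14 kg. Origin: at the underside, z up, own y towards the ear. Its round body (70 mm across, to z = 110) and cap (43 mm across, z 110 to 128, grip it there) are centred at y = -10 mm; the ear (8 mm thick, z 42 to 99) reaches y = +46. At the start its y lies along the rack's -x within 0.15 rad
- pot_red: Loose small round pot, dark red (maroon) with a white cap, 53 mm tall, about 0.05 kg. Origin: centre of its underside, z up. Body 32 mm across up to z = 40 mm, cap 26 mm across from z = 40 to 53 mm
- pot_pale: Loose small round pot, pale ivory with a white cap, 44 mm tall; stays in the rack. Origin: centre of its underside. Body 32 mm across up to z = 34 mm, cap 26 mm across above that
There are look-alikes about, which are no part of the job. Leave any turquoise look-alike of the pot_red alone.

How it is judged:
By the outcome, as a careful person would: the job done as asked, in the order asked, and still so for the second after the job is handed in, with the robot touching nothing.
It also fails if it takes over 144 s, if anything falls off the work surface, if the arm or the gripper's body presses on something with over 40 N, if the wrist force passes 120 N, or if a joint passes its speed limit or range.

## Working session

There is one attempt and no reset: what is moved stays moved. The work goes in short steps, Python scripts to look and compute and a shell command to move; the robot and the scene stay as the last step left them, time stands still between calls to the robot, and variables do not carry over. Pictures are saved under pics/ and viewed, at most 14 in all, crops included, and the job is handed in when it is done.

```bash
ls; mkdir -p pics; python3 - <<'E'
from plant import robot
import cv2,json,numpy as np
for n in ("scene","top","wrist"):
    s=robot.read_state()
    c=robot.read_camera(n); cv2.imwrite(f"pics/{n}0.png",c["color"][:,:,::-1])
    print(n,c["intrinsics"].tolist(),np.round(c.get("pose",c.get("tool_from_camera")),4).tolist())
print(s["t"],s["tool_pos"],s["orientation"])
a=cv2.imread("pics/scene0.png");b=cv2.imread("pics/top0.png")
E
```

```text
pics
scene [[472.38418621022083, 0.0, 261.49741564007064], [0.0, 472.38418621022083, 188.64149088293993], [0.0, 0.0, 1.0]] [[-0.9392, -0.1371, 0.3148, 0.1336], [-0.3431, 0.4074, -0.8463, 1.163], [-0.0122, -0.9029, -0.4297, 0.5979], [0.0, 0.0, 0.0, 1.0]]
top [[444.5367655565947, 0.0, 251.82106877008837], [0.0, 444.5367655565947, 186.32574724781804], [0.0, 0.0, 1.0]] [[0.0004, -0.9978, 0.0658, 0.4349], [-1.0, -0.0003, 0.001, 0.0357], [-0.001, -0.0658, -0.9978, 1.4825], [0.0, 0.0, 0.0, 1.0]]
wrist [[304.19338439054764, 0.0, 254.34150774837673], [0.0, 304.19338439054764, 190.63117696371913], [0.0, 0.0, 1.0]] [[0.0001, -0.9569, -0.2905, 0.0815], [1.0, 0.0006, -0.0014, 0.0006], [0.0015, -0.2905, 0.9569, -0.0815], [0.0, 0.0, 0.0, 1.0]]
0.1 [ 0.2106075  -0.56142072  0.30181421] [-3.08956641e+00 -5.60253663e-01  2.56637954e-04]
```

View pics/top0.png

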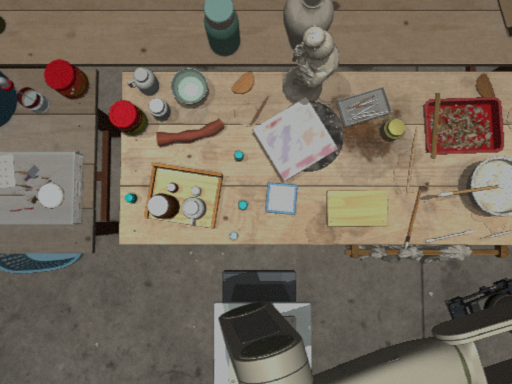

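View pics/scene0.png

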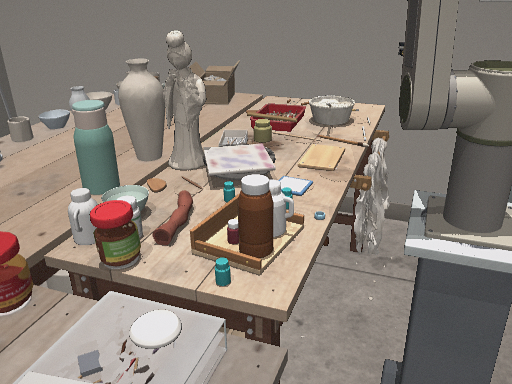

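The rack, at about (185,197) in the top view, holds the brown bottle (157,205) on the left and the white bottle (194,208) on the right. The two pots behind them are at (172,187) and (195,190). The tile is at (282,198) and the side board at (357,208). There are turquoise pots at (131,198), (239,156) and (243,205). In the scene view, the maroon pot shows at (233,230) inside the rack. Next I'll zoom in on a close crop and measure.

```bash
cat > h.py <<'E'
from plant import robot
import cv2, numpy as np
from scipy.spatial.transform import Rotation as Ro
def shot(name, f=None):
    s=robot.read_state(); c=robot.read_camera(name)
    if "pose" in c: P=np.array(c["pose"])
    else:
        T=np.eye(4); T[:3,:3]=Ro.from_rotvec(s["orientation"]).as_matrix(); T[:3,3]=s["tool_pos"]
        P=T@np.array(c["tool_from_camera"])
    im=np.ascontiguousarray(c["color"][:,:,::-1])
    if f: cv2.imwrite(f,im)
    return im,np.array(c["intrinsics"]),P
def ray(uv,K,P,z):
    uv=np.atleast_2d(uv).astype(float)
    d=(P[:3,:3]@np.linalg.inv(K)@np.c_[uv,np.ones(len(uv))].T).T
    return P[:3,3]+d*((z-P[2,3])/d[:,2])[:,None]
def proj(X,K,P):
    X=np.atleast_2d(X); c=(X-P[:3,3])@P[:3,:3]; p=(K@c.T).T
    return p[:,:2]/p[:,2:]
def st():
    s=robot.read_state(); R=Ro.from_rotvec(s["orientation"]).as_matrix()
    print("t",round(s["t"],2),"tcp",np.round(s["tool_pos"],4),"yawx",round(np.degrees(np.arctan2(R[1,0],R[0,0])),2),"tilt",np.round(R[:2,2],4),"F",np.round(s["force"],1),"open",round(s["opening"],4),"g",round(s["gripper_force"],1),"q",np.round(s["q"],2))
def ab(target,yaw_deg=None):
    "tool-axis shift to world target"
    s=robot.read_state(); R=Ro.from_rotvec(s["orientation"]).as_matrix()
    return R.T@(np.array(target)-s["tool_pos"])
E
python3 - <<'E'
from h import *
im,K,P=shot("top")
sc,_,_=shot("scene")
hsv=cv2.cvtColor(im,cv2.COLOR_BGR2HSV)
def quad(m,box,z,n):
    x0,y0,x1,y1=box; k=np.zeros_like(m);k[y0:y1,x0:x1]=m[y0:y1,x0:x1]
    k=cv2.morphologyEx(k,cv2.MORPH_CLOSE,np.ones((5,5)))
    c=max(cv2.findContours(k,0,2)[0],key=cv2.contourArea); r=cv2.minAreaRect(c)
    w=ray(cv2.boxPoints(r),K,P,z)
    e=[np.linalg.norm(w[i]-w[(i+1)%4]) for i in range(2)]; d=w[1]-w[0]
    print(n,np.round(r[0],1),"centre",np.round(w.mean(0),4),"sides",np.round(e,3),"dir",round(np.degrees(np.arctan2(d[1],d[0])),1))
quad(cv2.inRange(hsv,(20,60,150),(35,255,255)),(315,180,400,240),.012,"side")
quad(cv2.inRange(hsv,(95,40,60),(125,255,255)),(260,175,305,220),.008,"tile")
quad(cv2.inRange(hsv,(5,110,40),(20,255,200)),(140,155,228,235),.036,"rack")
for p,z,n in (((172,186),.06,"pot L"),((195.5,189),.06,"pot R"),((157,205),.189,"brown"),((194,208),.14,"white")): print(n,np.round(ray(p,K,P,z),3))
a=cv2.resize(im[155:245,130:310],None,fx=4.4,fy=4.4,interpolation=cv2.INTER_CUBIC)[:,:790]
b=cv2.resize(sc[165:275,170:340],None,fx=3,fy=3,interpolation=cv2.INTER_CUBIC)[:200]
b=cv2.resize(sc[165:275,180:310],None,fx=1.8,fy=1.8)
out=np.zeros((600,792,3),np.uint8); out[:396,:790]=a; out[398:596,:234]=b
cv2.imwrite("pics/c1.png",out)
E
```

```text
side [357.  210.5] centre [ 0.4522 -0.3102  0.012 ] sides [0.278 0.155] dir -90.0
tile [281. 198.] centre [ 0.4934 -0.0598  0.008 ] sides [0.098 0.099] dir -5.1
rack [182.7 194.8] centre [0.5029 0.2623 0.036 ] sides [0.179 0.236] dir -7.9
pot L [[0.53  0.293 0.06 ]]
pot R [[0.52  0.218 0.06 ]]
brown [[0.466 0.313 0.189]]
white [[0.458 0.211 0.14 ]]
```

View pics/c1.png

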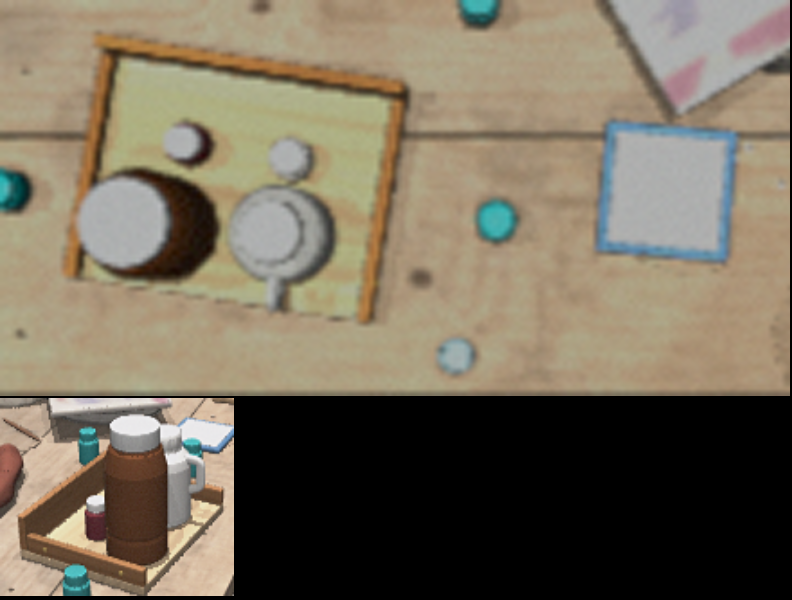

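I chose the maroon-bodied pot at crop (190,143), top view (172,187), as the target. The others are the pale pot (195,190) and the turquoise pots (131,198), (239,156) and (243,205). The rack is turned about -8°. I'll turn the tool so the fingers close along the rack's x, then go to look from near.

```bash
python3 -m jog '1 0 0 -0.006 -6.9;1 0 0 -0.006 -6.9;1 0 0 -0.006 -6.9;1 0 0 -0.006 -6.9;1 0 0 -0.006 -6.9;1 0 0 -0.006 -6.9;1 0 0 -0.006 -6.9;1 0 0 -0.006 -6.9;1 0 0 -0.006 -6.9;1 0 0.03 0 0' >/dev/null; python3 -m jog '1 0.02 0.03 0 0;1 0.03 0.03 0 0;1 0.035 0.03 0 0;1 0.04 0.03 0 0;1 0.04 0 0 0;1 0.04 0 0 0;1 0.04 0 0 0;1 0.04 0 0 0;1 0.04 0 0 0;1 0.04 0 0 0'; python3 -c "
from h import *
st(); print(ab([.46,.21,.36]))"
```

```text
t: 1.92
tool_pos: [0.3962, -0.2265, 0.3566]
orientation: [2.359, 2.074, 0.0]
force: [1.1, 0.3, 0.9]
opening: 0.0932
gripper_force: 0.0
t 1.92 tcp [ 0.3962 -0.2265  0.3566] yawx 82.64 tilt [ 0.0002 -0.    ] F [1.1 0.3 0.9] open 0.0932 g 0.0 q [-0.63 -0.28  1.78  0.    1.64 -0.5 ]
[ 0.44107328  0.00738354 -0.00335804]
```

```bash
python3 - <<'E'
from h import *
shot("wrist","pics/w_side.png")
E
python3 -m jog '1 0.04 0 0 0;1 0.04 0 0 0;1 0.04 0 0 0;1 0.04 0 0 0;1 0.04 0 0 0;1 0.04 0 0 0;1 0.04 0 0 0;1 0.04 0 0 0;1 0.04 0 0 0;1 0.04 0 0 0' >/dev/null; python3 -m jog '1 0.02 0.004 0 0;1 0.01 0 0 0;1 0 0 0 0;1 0 0 0 0'; python3 - <<'E'
from h import *
st()
im,K,P=shot("wrist","pics/w1.png")
np.savez("w1.npz",im=im,K=K,P=P)
a=cv2.imread("pics/w_side.png")
E
```

```text
t: 3.13
tool_pos: [0.4552, 0.1972, 0.3565]
orientation: [2.358, 2.075, -0.002]
force: [-0.2, -0.4, -0.6]
opening: 0.0931
gripper_force: 0.0
t 3.13 tcp [0.4552 0.1972 0.3565] yawx 82.7 tilt [-0.0008 -0.0008] F [-0.2 -0.4 -0.6] open 0.0931 g 0.0 q [ 0.31 -0.17  1.69 -0.    1.62  0.43]
```

View pics/w1.png

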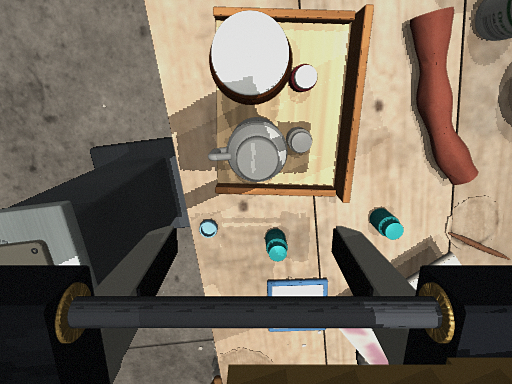

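View pics/w_side.png

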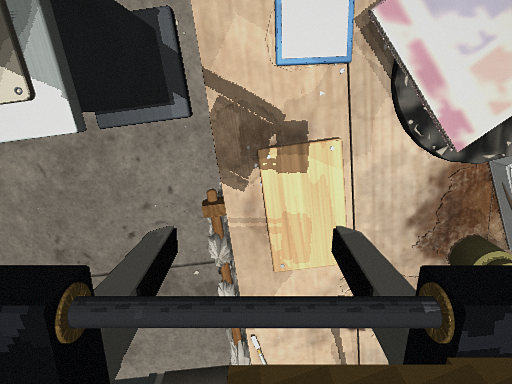

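The wrist view over the rack shows the brown bottle's cap at about (250,55), with the maroon-rimmed pot beside it at (305,77). The white bottle's cap is at (258,157) with its ear pointing left to (210,155), and the pale pot is at (298,140). The second view shows the side board's quad at (262–345, 140–270).

```bash
python3 - <<'E'
from h import *
d=np.load("w1.npz");im,K,P=d["im"],d["K"],d["P"]
g=cv2.cvtColor(im,cv2.COLOR_BGR2GRAY);hsv=cv2.cvtColor(im,cv2.COLOR_BGR2HSV)
print("cam",np.round(P[:3,3],3))
for n,(x0,y0,x1,y1),z,r in (("brown",(200,0,300,110),.189,30),("white",(205,105,310,195),.140,21.5),("red",(285,55,325,100),.065,13),("pale",(280,120,320,160),.056,13)):
    for t in (20,40):
        sub=cv2.resize(g[y0:y1,x0:x1],None,fx=4,fy=4,interpolation=cv2.INTER_CUBIC)
        rp=r/1000*304/(P[2,3]-z)*4*1.0
        c=cv2.HoughCircles(cv2.GaussianBlur(sub,(7,7),1.5),cv2.HOUGH_GRADIENT,1.5,10,param1=90,param2=t,minRadius=int(rp*.85),maxRadius=int(rp*1.2))
        if c is None: continue
        for q in c[0][:3]:
            p=q[:2]/4+[x0,y0]-.375; print(n,t,np.round(p,1),"rpx",round(q[2]/4,1),"exp",round(rp/4,1),np.round(ray(p,K,P,z),4))
crop=cv2.resize(im[0:200,190:390],None,fx=3,fy=3,interpolation=cv2.INTER_CUBIC)
cv2.imwrite("pics/c2.png",crop)
# side board
s=cv2.imread("pics/w_side.png")
E
```

```text
cam [0.466 0.277 0.438]
brown 20 [250.1  57.6] rpx 36.9 exp 36.6 [[0.4664 0.307  0.189 ]]
brown 20 [253.1  53.1] rpx 42.3 exp 36.6 [[0.469  0.3098 0.189 ]]
brown 20 [249.3  47.1] rpx 36.9 exp 36.6 [[0.4668 0.3143 0.189 ]]
brown 40 [250.1  57.6] rpx 36.9 exp 36.6 [[0.4664 0.307  0.189 ]]
brown 40 [253.1  53.1] rpx 42.3 exp 36.6 [[0.469  0.3098 0.189 ]]
brown 40 [246.3  53.4] rpx 42.3 exp 36.6 [[0.464  0.3102 0.189 ]]
white 20 [257.3 157.3] rpx 21.8 exp 21.9 [[0.4616 0.2216 0.14  ]]
white 20 [255.1 161.1] rpx 24.4 exp 21.9 [[0.4589 0.2181 0.14  ]]
white 20 [252.4 159.2] rpx 24.4 exp 21.9 [[0.4566 0.2203 0.14  ]]
white 40 [257.3 157.3] rpx 21.8 exp 21.9 [[0.4616 0.2216 0.14  ]]
white 40 [255.1 161.1] rpx 24.4 exp 21.9 [[0.4589 0.2181 0.14  ]]
white 40 [260.7 158.4] rpx 24.0 exp 21.9 [[0.4648 0.22   0.14  ]]
red 20 [304.3  75.4] rpx 12.3 exp 10.6 [[0.5259 0.2951 0.065 ]]
red 20 [307.3  76.6] rpx 12.3 exp 10.6 [[0.5292 0.2935 0.065 ]]
red 20 [303.2  78.8] rpx 12.3 exp 10.6 [[0.5243 0.2916 0.065 ]]
red 40 [305.1  75.4] rpx 12.3 exp 10.6 [[0.5267 0.295  0.065 ]]
red 40 [305.1  78.1] rpx 9.8 exp 10.6 [[0.5265 0.2922 0.065 ]]
pale 20 [297.4 138.2] rpx 12.0 exp 10.3 [[0.513  0.2234 0.056 ]]
pale 20 [299.7 140.4] rpx 12.0 exp 10.3 [[0.5155 0.2203 0.056 ]]
pale 20 [301.9 142.3] rpx 10.4 exp 10.3 [[0.5181 0.2176 0.056 ]]
pale 40 [299.7 140.4] rpx 12.0 exp 10.3 [[0.5155 0.2203 0.056 ]]
pale 40 [301.9 142.3] rpx 10.4 exp 10.3 [[0.5181 0.2176 0.056 ]]
```

View pics/c2.png

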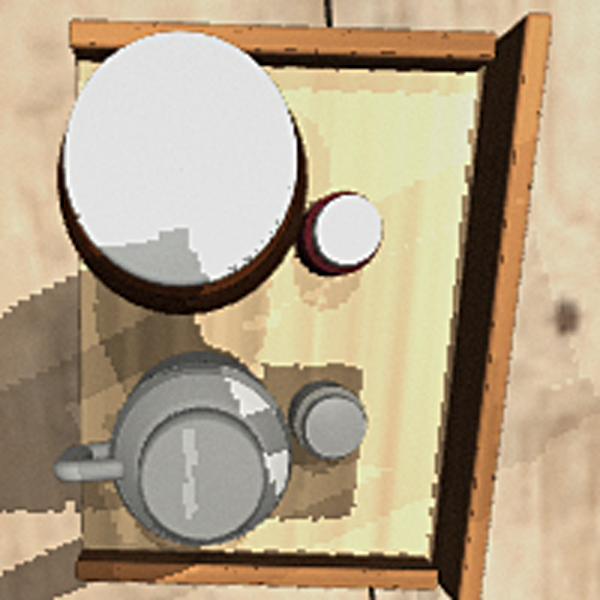

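```bash
python3 - <<'E'
from h import *
d=np.load("w1.npz");K,P=d["K"],d["P"]
t=ray([(250.3,10.3),(211.7,54),(289,54)],K,P,.189); print("brown edges",np.round(t,4))
print("white edges",np.round(ray([(235.7,157.5),(278.7,157.5),(257,181.7)],K,P,.140),4))
# side board: scale pixels at the pose of that shot (tcp .3962,-.2265,.3566, settled)
s=cv2.imread("pics/w_side.png");h=cv2.cvtColor(s,cv2.COLOR_BGR2HSV)
T=np.eye(4);T[:3,:3]=Ro.from_rotvec([2.359,2.074,0]).as_matrix();T[:3,3]=[.3962,-.2265,.3566]
W=np.eye(4);W[:3,:3]=[[0.0001,-0.9569,-0.2905],[1,0.0006,-0.0014],[0.0015,-0.2905,0.9569]];W[:3,3]=[0.0815,0.0006,-0.0815]
P2=T@W
print("side corners",np.round(ray([(260,150),(342,139),(274,271)],K,P2,.012),3))
im,K3,P3=shot("top")
print("side top view",np.round(ray([(327,191),(387,226.5),(357,208.7)],K3,P3,.012),3))
print("to white",np.round(ab([.4616,.2216,.211]),4))
E
```

```text
brown edges [[0.4707 0.3383 0.189 ]
 [0.4381 0.3131 0.189 ]
 [0.4958 0.3057 0.189 ]]
white edges [[0.4403 0.2241 0.14  ]
 [0.4826 0.2187 0.14  ]
 [0.4582 0.1968 0.14  ]]
side corners [[ 0.406 -0.216  0.012]
 [ 0.521 -0.215  0.012]
 [ 0.404 -0.411  0.012]]
side top view [[ 0.516 -0.212  0.012]
 [ 0.399 -0.408  0.012]
 [ 0.458 -0.31   0.012]]
to white [0.026  0.0029 0.1457]
```

```bash
python3 -m jog '1 0.012 0.003 0.01 0;1 0.012 0 0.02 0;1 0 0 0.025 0;1 0 0 0.025 0;1 0 0 0.025 0;1 0 0 0.02 0;1 0 0 0.01 0;1 0 0 0.005 0;1 0 0 0.005 0;1 0 0 0 0' 25 >/dev/null; python3 - <<'E'
from h import *
st(); print(ab([.4615,.2205,.211]))
shot("wrist","pics/w2.png"); 
E
```

```text
t 4.07 tcp [0.4617 0.2206 0.212 ] yawx 82.61 tilt [0.0005 0.0001] F [-0.1 -0.  -0.5] open 0.0931 g 0.0 q [ 0.35 -0.05  1.84 -0.    1.35  0.47]
[-0.00010425 -0.00021536  0.00103258]
```

View pics/w2.png

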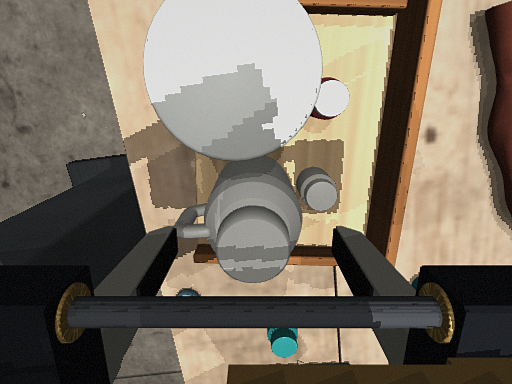

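The cap sits between the fingers, spanning (216–291, 208–282), within about 1–2 mm of centre. I'll nudge, grip and lift.

```bash
python3 -m jog '1 0.002 -0.0005 0.001 0;0.3 0 0 0 0;0.3 0 0 0 0;0.3 0 0 0 0;0.3 0 0 0 0;0.3 0 0 0 0;0.3 0 0 0 0;0.3 0 0 0 0;0.3 0 0 0 0;0.3 0 0 0 0' 25 >/dev/null; python3 -c "
from h import *
st()"
```

```text
t 4.95 tcp [0.4611 0.2231 0.2107] yawx 82.66 tilt [-0.0001 -0.    ] F [-0.5  0.2 -0.2] open 0.042 g 25.0 q [ 0.35 -0.04  1.84  0.    1.35  0.48]
```

```bash
python3 -m jog '0.3 0 0 -0.005 0;0.3 0 0 -0.01 0;0.3 0 0 -0.015 0;0.3 0 0 -0.02 0;0.3 0 0 -0.02 0;0.3 0 0 -0.02 0;0.3 0 0 -0.01 0;0.3 -0.01 0.0013 -0.005 0;0.3 -0.02 0.0025 0 0;0.3 -0.03 0.0038 0 0' >/dev/null; python3 -m jog '0.3 -0.03 0.0038 0 0;0.3 -0.03 0.0038 0 0;0.3 -0.03 0.0038 0 0;0.3 -0.03 0.0038 0 0;0.3 -0.03 0.0038 0 0;0.3 -0.03 0.0038 0 0;0.3 -0.03 0.0038 0 0;0.3 -0.03 0.0038 0 0;0.3 -0.03 0.0038 0 0;0.3 -0.03 0.0038 0 0' >/dev/null;  python3 -m jog '0.3 -0.03 0.0038 0 0;0.3 -0.03 0.0038 0 0;0.3 -0.03 0.0038 0 0;0.3 -0.03 0.0038 0 0;0.3 -0.03 0.0038 0 0;0.3 -0.03 0.0038 0 0;0.3 -0.02 0.0025 0 0;0.3 -0.01 0.001 0 0;0.3 0 0 0 0;0.3 0 0 0 0' >/dev/null;python3 -c "
from h import *
st(); print(ab([.46,-.362,.2107]));im,K,P=shot('wrist','pics/w3.png')"
```

```text
t 7.45 tcp [ 0.4591 -0.3511  0.315 ] yawx 82.61 tilt [-0.001   0.0015] F [-0.2 -0.1 -0.6] open 0.0415 g 25.0 q [-0.74  0.07  1.53  0.    1.54 -0.61]
[-0.01080263  0.00240357  0.10428296]
```

View pics/w3.png

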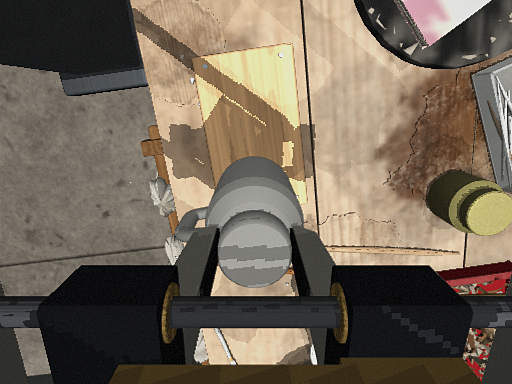

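The white bottle is held, with its ear at (195,218). The side board is below it, with corners at (200,55) and (292,44).

```bash
python3 -c "
from h import *
im,K,P=shot('wrist'); print(np.round(ray([(200,55),(292,44),(218,180)],K,P,.012),4))"
```

```text
[[ 0.4134 -0.2137  0.012 ]
 [ 0.5208 -0.2157  0.012 ]
 [ 0.4098 -0.365   0.012 ]]
```

```bash
python3 -m jog '0.3 -0.006 0.003 0.01 0;0.3 -0.005 0.0025 0.02 0;0.3 0 0 0.02 0;0.3 0 0 0.02 0;0.3 0 0 0.015 0;0.3 0 0 0.008 0;0.3 0 0 0.005 0;0.3 0 0 0.003 0;0.3 0 0 0.002 0;0.3 0 0 0 0' >/dev/null; python3 -c "
from h import *
st()"
```

```text
t 8.38 tcp [ 0.464  -0.3632  0.2133] yawx 82.67 tilt [ 0.0008 -0.0007] F [ 0.2 -0.  -1.5] open 0.0417 g 25.0 q [-0.75  0.16  1.62 -0.    1.36 -0.62]
```

```bash
python3 -m jog '0.3 0 0 0.001 0;0.3 0 0 0.001 0;0.3 0 0 0.0005 0;0.3 0 0 0 0' >/dev/null; python3 -c "
from h import *
st()"; python3 -m jog '0.6 0 0 0 0;0.8 0 0 0 0;1 0 0 0 0;1 0 0 0 0;1 0 0 0 0;1 0 0 0 0;1 0 0 -0.01 0;1 0 0 -0.02 0;1 0 0 -0.03 0;1 0 0 -0.03 0'; python3 -m jog '1 0.01 -0.0013 -0.03 0;1 0.02 -0.0026 0 0;1 0.03 -0.0038 0 0;1 0.04 -0.005 0 0;1 0.04 -0.005 0 0;1 0.04 -0.005 0 0;1 0.04 -0.005 0 0;1 0.04 -0.005 0 0;1 0.04 -0.005 0 0;1 0.04 -0.005 0 0'>/dev/null; python3 -m jog '1 0.04 -0.005 0 0;1 0.04 -0.005 0 0;1 0.04 -0.005 0 0;1 0.04 -0.005 0 0;1 0.04 -0.005 0 0;1 0.04 -0.005 0 0;1 0.04 -0.005 0 0;1 0.02 -0.0025 0 0;1 0 0 0 0;1 0 0 0 0'>/dev/null; python3 - <<'E'
from h import *
st()
im,K,P=shot("wrist","pics/w4.png"); np.savez("w4.npz",im=im,K=K,P=P)
shot("top","pics/t4.png"); print(ab([.4665,.309,.252]))
E
```

```text
t 8.72 tcp [ 0.4639 -0.3633  0.2108] yawx 82.65 tilt [ 0.0007 -0.0007] F [ 0.8 -0.4 -0.1] open 0.0421 g 25.0 q [-0.75  0.16  1.62  0.    1.35 -0.62]
t: 9.55
tool_pos: [0.4632, -0.3626, 0.301]
orientation: [-2.358, -2.073, 0.0]
force: [0.6, -0.0, 0.3]
opening: 0.0934
gripper_force: 0.0
t 11.22 tcp [0.4656 0.2828 0.3307] yawx 82.8 tilt [ 0.0001 -0.0003] F [ 0.9 -0.  -0.7] open 0.0931 g 0.0 q [ 0.45 -0.03  1.6  -0.    1.57  0.58]
[ 0.02765852 -0.00310443  0.07865195]
```

View pics/w4.png

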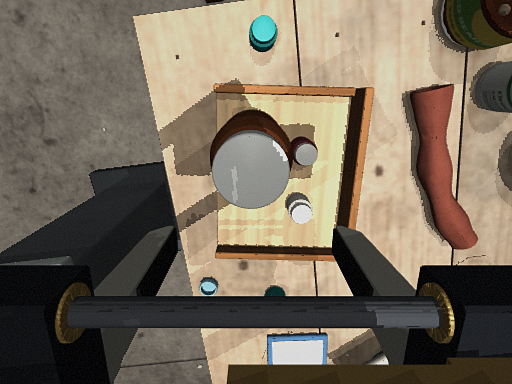

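The white bottle was released on the side board. This view shows the brown cap top at about (213–291, 131–208), the red pot at (305,151) and the pale pot at (300,208).

```bash
python3 - <<'E'
from h import *
d=np.load("w4.npz");im,K,P=d["im"],d["K"],d["P"]
print(np.round(ray([(252,169.5),(212.5,170),(291,170),(251.5,208.5)],K,P,.189),4))
r=ray([(305,152),(303,157)],K,P,.065); print("red",np.round(r,4), "pale",np.round(ray((301,211),K,P,.056),4))
g=cv2.cvtColor(im,cv2.COLOR_BGR2GRAY)[100:220,190:310]
c=cv2.HoughCircles(cv2.resize(g,None,fx=4,fy=4),cv2.HOUGH_GRADIENT,1.5,20,param1=90,param2=30,minRadius=140,maxRadius=170)
for q in ([] if c is None else c[0][:2]):
    p=q[:2]/4+[190,100]-.375; print(np.round(p,1),q[2]/4,np.round(ray(p,K,P,.189),4))
print(ab([.4665,.309,.252]))
E
```

```text
[[0.4681 0.3126 0.189 ]
 [0.4386 0.3159 0.189 ]
 [0.4971 0.3086 0.189 ]
 [0.4637 0.2818 0.189 ]]
red [[0.5265 0.2974 0.065 ]
 [0.5238 0.2919 0.065 ]] pale [[0.5171 0.2224 0.056 ]]
[250.2 171.4] 38.9375 [[0.4665 0.3113 0.189 ]]
[252.1 166.6] 41.45 [[0.4684 0.3148 0.189 ]]
[ 0.02765852 -0.00310443  0.07865195]
```

```bash
python3 -m jog '1 0.014 -0.001 0.0 0;1 0.014 -0.001 0.015 0;1 0 0 0.02 0;1 0 0 0.02 0;1 0 0 0.01 0;1 0 0 0.008 0;1 0 0 0.005 0;1 0 0 0 0;1 0 0 0 0' 50 >/dev/null; python3 - <<'E'
from h import *
st(); im,K,P=shot("wrist"); s=robot.read_state()
cv2.imwrite("pics/w5.png",im[100:384])
E
```

```text
t 12.07 tcp [0.4679 0.3099 0.2531] yawx 82.63 tilt [0.0008 0.0005] F [ 0.2  0.2 -0. ] open 0.0933 g 0.0 q [0.49 0.05 1.66 0.   1.43 0.62]
```

View pics/w5.png

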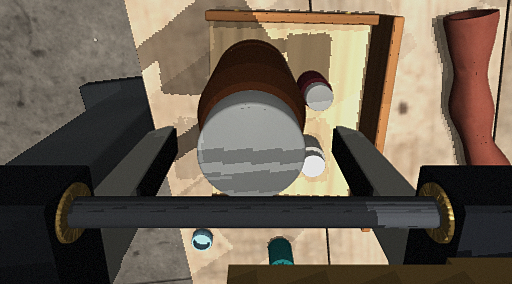

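The cap spans columns 197–306 between the fingers and needs about a 1 mm shift toward the front. The near lower rim row matches a centred cap. I'll grip it.

```bash
python3 -m jog '1 0 -0.0012 0.001 0;1 0 0 0 0;0.5 0 0 0 0;0.5 0 0 0 0;0.5 0 0 0 0;0.5 0 0 0 0;0.5 0 0 0 0;0.5 0 0 0 0;0.5 0 0 0 0' 50 >/dev/null; python3 -c "
from h import *
st()"
```

```text
t 12.87 tcp [0.4663 0.3101 0.2512] yawx 82.66 tilt [-0.0002 -0.    ] F [-0.9  0.4 -0.1] open 0.0582 g 49.9 q [0.5  0.05 1.67 0.   1.42 0.62]
```

```bash
python3 -m jog '0.5 0 0 -0.005 0;0.5 0 0 -0.01 0;0.5 0 0 -0.015 0;0.5 0 0 -0.015 0;0.5 0 0 -0.015 0;0.5 0 0 -0.015 0;0.5 0 0 -0.01 0;0.5 -0.01 0.0012 -0.005 0;0.5 -0.02 0.0025 0 0;0.5 -0.03 0.0037 0 0' >/dev/null; python3 -c "
from h import *
st()"; python3 -m jog '0.5 -0.03 0.0037 0 0;0.5 -0.03 0.0037 0 0;0.5 -0.03 0.0037 0 0;0.5 -0.03 0.0037 0 0;0.5 -0.03 0.0037 0 0;0.5 -0.03 0.0037 0 0;0.5 -0.03 0.0037 0 0;0.5 -0.03 0.0037 0 0;0.5 -0.03 0.0037 0 0;0.5 -0.03 0.0037 0 0' >/dev/null;  python3 -m jog '0.5 -0.03 0.0037 0 0;0.5 -0.03 0.0037 0 0;0.5 -0.03 0.0037 0 0;0.5 -0.03 0.0037 0 0;0.5 -0.03 0.0037 0 0;0.5 -0.03 0.0037 0 0;0.5 -0.02 0.0025 0 0;0.5 -0.01 0.001 0 0;0.5 0 0 0 0;0.5 0 0 0 0' >/dev/null;python3 -c "
from h import *
st(); print(ab([.463,-.263,.2512]));im,K,P=shot('wrist','pics/w6.png')"
```

```text
t 13.7 tcp [0.4657 0.2499 0.3413] yawx 82.79 tilt [0.0001 0.0006] F [ 0.6 -1.2 -4.1] open 0.0578 g 49.8 q [ 0.4  -0.08  1.63  0.    1.59  0.52]
t 15.37 tcp [ 0.4626 -0.2639  0.3408] yawx 82.6 tilt [-0.0008  0.0013] F [-0.1  0.6 -3.7] open 0.0581 g 49.8 q [-0.61 -0.06  1.62  0.    1.59 -0.49]
[0.00079933 0.00040529 0.08957957]
```

View pics/w6.png

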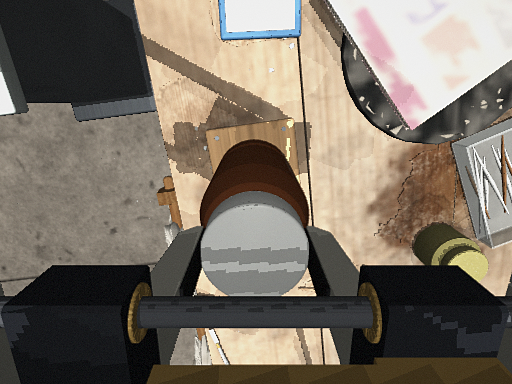

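The brown bottle is held above the side board, whose top edge is at (207–292, 120–135). I'll lower it.

```bash
python3 -m jog '0.5 0 0 0.01 0;0.5 0 0 0.02 0;0.5 0 0 0.02 0;0.5 0 0 0.015 0;0.5 0 0 0.01 0;0.5 0 0 0.006 0;0.5 0 0 0.003 0;0.5 0 0 0.002 0;0.5 0 0 0.0015 0;0.5 0 0 0.001 0' >/dev/null; python3 -c "
from h import *
st()"; python3 -m jog '0.5 0 0 0.001 0;0.5 0 0 0.0005 0;0.5 0 0 0 0;0.5 0 0 0 0' ;python3 -c "
from h import *
st()"
```

```text
t 16.25 tcp [ 0.4634 -0.2644  0.2536] yawx 82.66 tilt [ 0.0013 -0.0008] F [ 0.4  0.5 -4. ] open 0.0582 g 49.8 q [-0.61 -0.02  1.74  0.    1.43 -0.49]
t: 16.58
tool_pos: [0.463, -0.2643, 0.2515]
orientation: [2.359, 2.074, 0.0]
force: [0.1, -0.3, -3.1]
opening: 0.0581
gripper_force: 49.8
t 16.58 tcp [ 0.463  -0.2643  0.2515] yawx 82.65 tilt [ 0.0002 -0.0002] F [ 0.1 -0.3 -3.1] open 0.0581 g 49.8 q [-0.61 -0.02  1.74 -0.    1.42 -0.49]
```

```bash
python3 -m jog '0.5 0 0 0.0006 0;0.5 0 0 0 0;0.8 0 0 0 0;0.9 0 0 0 0;1 0 0 0 0;1 0 0 0 0;1 0 0 -0.01 0;1 0 0 -0.02 0;1 0 0 -0.03 0;1 0 0 -0.03 0'; python3 -m jog '0.8 0.01 0 0 0;0.7 0.02 0 0 0;0.6 0.03 0 0 0;0.52 0.04 -0.001 0 0;0.52 0.04 -0.001 0 0;0.52 0.04 -0.001 0 0;0.52 0.04 -0.001 0 0;0.52 0.04 -0.001 0 0;0.52 0.04 -0.001 0 0;0.52 0.04 -0.001 0 0'>/dev/null; python3 -m jog '0.52 0.04 -0.001 0 0;0.52 0.04 0 0 0;0.52 0.04 0 0 0;0.52 0.04 0 0 0;0.52 0.02 0 0 0;0.52 0.01 0 0 0;0.52 0 0 0 0;0.52 0 0 0 0' 20 >/dev/null; python3 - <<'E'
from h import *
st()
im,K,P=shot("wrist"); np.savez("w7.npz",im=im,K=K,P=P)
tp,_,_=shot("top")
o=np.zeros((384+220,800,3),np.uint8)[:600]; o[:384,:512]=im; c=cv2.resize(tp[150:245,310:410],None,fx=2.2,fy=2.2); o[390:390+c.shape[0],:c.shape[1]]=c[:210]
hx=cv2.cvtColor(im,cv2.COLOR_BGR2HSV)
sc,_,_=shot("scene"); c=cv2.resize(sc[120:290,200:360],None,fx=1.75,fy=1.75); o[:c.shape[0],515:515+c.shape[1]]=c
cv2.imwrite("pics/w7.png",o)
E
```

```text
t: 17.42
tool_pos: [0.4625, -0.2638, 0.3416]
orientation: [-2.358, -2.074, 0.001]
force: [0.6, 0.4, 0.3]
opening: 0.0932
gripper_force: 0.0
t 18.92 tcp [0.5228 0.262  0.3409] yawx 82.69 tilt [ 0.0001 -0.0006] F [0.9 0.5 0.7] open 0.0484 g 0.0 q [ 0.38  0.08  1.48 -0.    1.59  0.5 ]
```

View pics/w7.png

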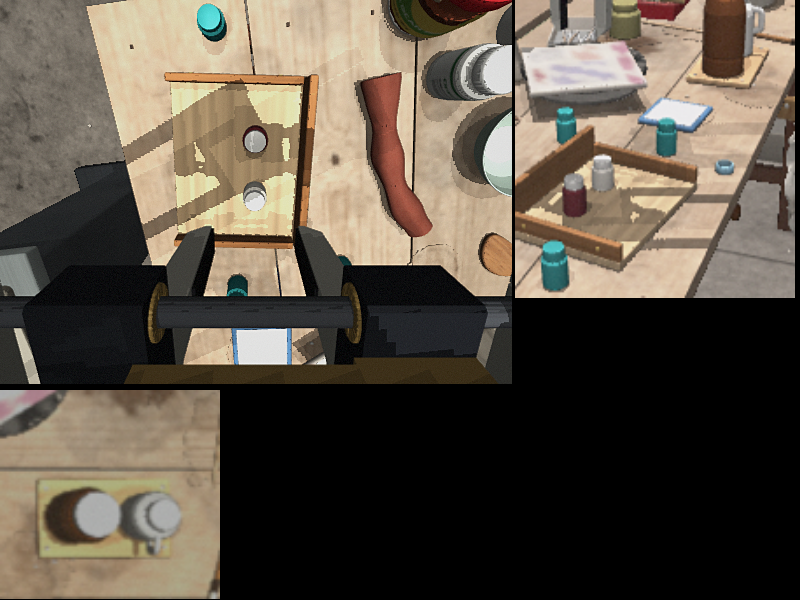

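Both bottles stand upright on the side board. The red pot in the wrist view has its cap at (255,142) inside the maroon rim, and the pale pot is at (255,198). I'll locate the red pot and aim at it.

```bash
python3 - <<'E'
from h import *
d=np.load("w7.npz");im,K,P=d["im"],d["K"],d["P"]
h=cv2.cvtColor(im,cv2.COLOR_BGR2HSV)[120:165,230:280]
cap=(h[...,1]<45)&(h[...,2]>110)
mar=((h[...,0]>165)|(h[...,0]<4))&(h[...,1]>100)&(h[...,2]<140)
for n,m in(("cap",cap),("cap+maroon",cap|mar)):
    k,l,s,c=cv2.connectedComponentsWithStats(m.astype(np.uint8)); i=1+s[1:,4].argmax()
    b=s[i]; print(n,"box",b[0]+230,b[1]+120,b[2],b[3],"area",b[4],c[i]+[230,120])
    p=c[i]+[230,120]; print(np.round(ray(p,K,P,.065),4),np.round(ray(p,K,P,.052),4))
t=ray((255,142),K,P,.063)[0]; print(t, ab([t[0],t[1],.115]))
E
```

```text
cap box 245 131 21 22 area 360 [254.85       141.20555556]
[[0.5281 0.2947 0.065 ]] [[0.5279 0.293  0.052 ]]
cap+maroon box 243 126 25 27 area 479 [254.99373695 139.05636743]
[[0.5286 0.2971 0.065 ]] [[0.5284 0.2955 0.052 ]]
[0.52810746 0.29346712 0.063     ] [0.03298115 0.00073727 0.22593804]
```

```bash
python3 -m jog '0.52 0.016 0.0006 0.01 0;0.52 0.017 0.0005 0.02 0;0.52 0 0 0.03 0;0.52 0 0 0.03 0;0.52 0 0 0.03 0;0.52 0 0 0.03 0;0.52 0 0 0.015 0;0.52 0 0 0.01 0;0.52 0 0 0 0;0.52 0 0 0 0' 20 >/dev/null; python3 - <<'E'
from h import *
st()
im,K,P=shot("wrist","pics/w8.png")
h=cv2.cvtColor(im,cv2.COLOR_BGR2HSV)
g=((h[...,1]<45)&(h[...,2]>90)).astype(np.uint8); g[:170]=0;g[300:]=0;g[:,:210]=0;g[:,300:]=0
k,l,s,c=cv2.connectedComponentsWithStats(g)
s0=robot.read_state();R=Ro.from_rotvec(s0["orientation"]).as_matrix()
for i in range(1,k):
    if s[i,4]>150: p=ray(c[i],K,P,.065)[0]; print(s[i],c[i],p,"tool off",R.T@(p-s0["tool_pos"]))
print("exp px",proj(s0["tool_pos"]-[0,0,s0["tool_pos"][2]-.065],K,P))
E
```

```text
t 19.9 tcp [0.5285 0.2944 0.1663] yawx 82.59 tilt [0.0003 0.0001] F [ 0.2 -0.6  1.4] open 0.0488 g 0.0 q [ 0.42  0.25  1.61 -0.    1.28  0.55]
[ 234  205   38   41 1118] [252.68336315 226.88998211] [0.52810246 0.29536983 0.065     ] tool off [ 0.00023104 -0.00120828  0.10235202]
[237 289  32   7 153] [252.25490196 292.5620915 ] [0.52132542 0.24611066 0.065     ] tool off [-0.04949061 -0.001592    0.10229305]
exp px [[254.24440157 227.38683709]]
```

View pics/w8.png

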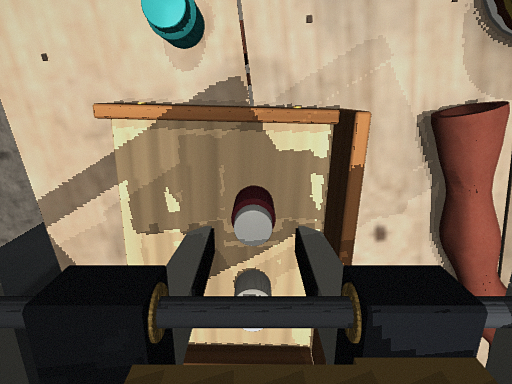

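The maroon pot's cap at (253,226) is centred between the fingers to about 1 mm. I'll descend and grip.

```bash
python3 -m jog '0.52 0 -0.001 0.01 0;0.52 0 0 0.015 0;0.52 0 0 0.015 0;0.52 0 0 0.01 0;0.52 0 0 0.006 0;0.52 0 0 0.004 0;0.52 0 0 0 0;0.2 0 0 0 0;0.2 0 0 0 0;0.2 0 0 0 0' 15 >/dev/null; python3 -m jog '0.2 0 0 0 0;0.2 0 0 0 0;0.2 0 0 0 0' >/dev/null; python3 -c "
from h import *
st()"
```

```text
t 21.03 tcp [0.5276 0.2955 0.1065] yawx 82.66 tilt [0.0013 0.0006] F [-0.5 -0.1  4.8] open 0.0304 g 15.0 q [0.43 0.32 1.65 0.   1.18 0.55]
```

```bash
python3 -m jog '0.2 0 0 -0.005 0;0.2 0 0 -0.01 0;0.2 0 0 -0.02 0;0.2 0 0 -0.025 0;0.2 0 0 -0.02 0;0.2 0 0 -0.015 0;0.2 0 0 -0.01 0;0.2 -0.01 0 0 0;0.2 -0.02 0.001 0 0;0.2 -0.03 0.001 0 0' >/dev/null; python3 -c "
from h import *
st()"; python3 -m jog '0.2 -0.03 0.001 0 0;0.2 -0.03 0.001 0 0;0.2 -0.03 0.001 0 0;0.2 -0.03 0.001 0 0;0.2 -0.03 0.001 0 0;0.2 -0.02 0.0005 0 0;0.2 -0.01 0 0 0;0.2 0 0 0 0' >/dev/null;python3 - <<'E'
from h import *
st(); im,K,P=shot('wrist','pics/w9.png')
h=cv2.cvtColor(im,cv2.COLOR_BGR2HSV)
m=cv2.inRange(h,(98,80,50),(120,255,255)); 
k,l,s,c=cv2.connectedComponentsWithStats(m)
for i in range(1,k):
    if s[i,4]>150: 
        print(s[i])
        pts=np.argwhere(l==i)[:,::-1]; w=ray(pts,K,P,.008)[:,:2].astype(np.float32); r=cv2.minAreaRect(w*1000); print(r)
E
```

```text
t 21.87 tcp [0.5207 0.2356 0.2098] yawx 82.79 tilt [-0.0009  0.0001] F [ 1.  -0.5 -0.1] open 0.0305 g 15.0 q [0.34 0.12 1.68 0.   1.35 0.46]
t 22.53 tcp [0.503  0.0542 0.2097] yawx 82.5 tilt [-0.0016 -0.0005] F [-0.2 -0.3 -0.2] open 0.0311 g 15.0 q [ 0.01 -0.06  1.86 -0.    1.35  0.14]
```

```bash
python3 -m jog '0.2 -0.02 0.001 0 0;0.2 -0.03 0.001 0 0;0.2 -0.03 0.001 0 0;0.2 -0.02 0.001 0 0;0.2 -0.01 0.001 0 0;0.2 -0.004 0 0 0;0.2 0 0 0 0;0.2 0 0 0 0' >/dev/null; python3 - <<'E'
from h import *
st(); im,K,P=shot('wrist','pics/w9.png')
h=cv2.cvtColor(im,cv2.COLOR_BGR2HSV)
m=cv2.inRange(h,(100,80,50),(122,255,255)); 
k,l,s,c=cv2.connectedComponentsWithStats(m)
for i in range(1,k):
    if s[i,4]>100: 
        pts=np.argwhere(l==i)[:,::-1]; w=ray(pts,K,P,.008)[:,:2].astype(np.float32); print(s[i],np.round(w.min(0),4),np.round(w.max(0),4),cv2.minAreaRect(w*1000))
E
```

```text
t 23.25 tcp [ 0.4944 -0.0563  0.2105] yawx 82.69 tilt [-0.0003  0.0007] F [-0.2  0.1 -0.5] open 0.0311 g 15.0 q [-0.22 -0.08  1.88  0.    1.35 -0.09]
[ 201  139  105   92 2076] [ 0.4424 -0.109 ] [ 0.547  -0.0092] ((494.71954345703125, -58.64430618286133), (92.26495361328125, 98.2771224975586), 84.81549072265625)
```

View pics/w9.png

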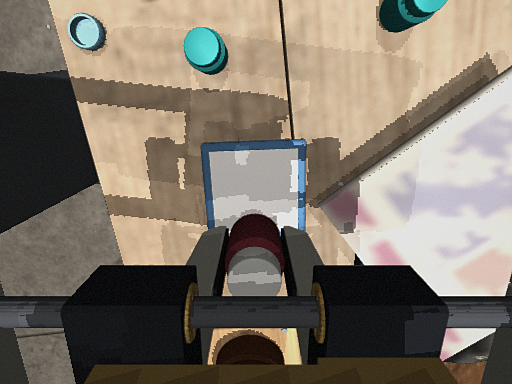

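The red pot is held over the tile, at (255,255), and the tile's blue rim is at (203–305, 142–230). The stacked magazine's corner at about (318,207) is close on the right, so I'll check its height before lowering.

```bash
python3 - <<'E'
from h import *
im,K,P=shot('wrist'); tp,K2,P2=shot('top')
def far(n,p,K,P):
    for z in (.0,.03,.06,.09,.12): print(n,z,np.round(ray(p,K,P,z)[0,:2],3))
far("w",(318,207),K,P); far("t",(284.5,181),K2,P2)
a=cv2.resize(im[120:300,220:400],None,fx=3.3,fy=3.3); 
b=cv2.resize(tp[140:215,260:300],None,fx=5,fy=7.9)
cv2.imwrite("pics/c3.png",np.hstack([a,b[:594] if b.shape[0]>=594 else cv2.copyMakeBorder(b,0,594-b.shape[0],0,0,0)]))
E
```

```text
w 0.0 [ 0.556 -0.089]
w 0.03 [ 0.551 -0.077]
w 0.06 [ 0.546 -0.066]
w 0.09 [ 0.54  -0.054]
w 0.12 [ 0.535 -0.043]
t 0.0 [ 0.55  -0.072]
t 0.03 [ 0.548 -0.07 ]
t 0.06 [ 0.546 -0.068]
t 0.09 [ 0.543 -0.066]
t 0.12 [ 0.541 -0.063]
```

View pics/c3.png

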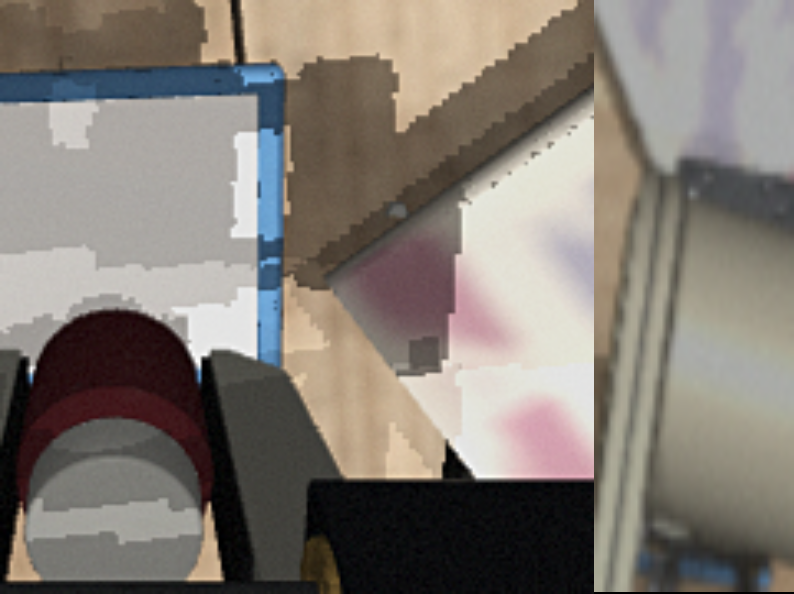

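The magazine corner is at crop (330,275), which gives z ≈ 0.06 at (0.546, -0.066). The right finger's back passes about 18 mm away and the gripper body stays 40 mm above, so it clears if I open the fingers only a little on release. That was my 15th picture, one over the limit, so from here I'll check by numbers only.

```bash
python3 -m jog '0.2 -0.0047 0 0.01 0;0.2 0 0 0.02 0;0.2 0 0 0.02 0;0.2 0 0 0.02 0;0.2 0 0 0.015 0;0.2 0 0 0.01 0;0.2 0 0 0.006 0;0.2 0 0 0.003 0;0.2 0 0 0.0015 0;0.2 0 0 0 0' >/dev/null; python3 -c "
from h import *
st()"; python3 -m jog '0.2 0 0 0.001 0;0.2 0 0 0.0007 0;0.2 0 0 0.0003 0;0.2 0 0 0 0' >/dev/null;python3 -c "
from h import *
st()"
```

```text
t 24.23 tcp [ 0.4941 -0.0622  0.1056] yawx 82.66 tilt [ 0.0008 -0.0002] F [ 0.7  0.8 -0.6] open 0.0309 g 15.0 q [-0.23  0.05  1.95 -0.    1.14 -0.1 ]
t 24.57 tcp [ 0.4939 -0.0622  0.1035] yawx 82.66 tilt [ 0.0006 -0.0001] F [ 1.  -1.2 -0.3] open 0.0307 g 15.0 q [-0.23  0.05  1.95  0.    1.13 -0.1 ]
```

```bash
for i in 1 2 3; do python3 -m jog '0.2 0 0 0.0005 0;0.2 0 0 0 0;0.2 0 0 0 0' | grep -E "pos|force"; done
```

```text
tool_pos: [0.4937, -0.0621, 0.1027]
force: [0.5, -0.0, -0.8]
gripper_force: 15.0
tool_pos: [0.4937, -0.0621, 0.1025]
force: [-2.8, 0.1, 5.6]
gripper_force: 15.0
tool_pos: [0.4938, -0.0622, 0.1024]
force: [-4.9, 1.7, 11.1]
gripper_force: 15.0
```

```bash
python3 -m jog '0.2 0 0 -0.0007 0;0.2 0 0 0 0;0.37 0 0 0 0;0.4 0 0 0 0;0.45 0 0 0 0;0.45 0 0 0 0;0.45 0 0 0 0;0.45 0 0 -0.005 0;0.45 0 0 -0.01 0;0.45 0 0 -0.02 0' >/dev/null; python3 -m jog '0.45 0 0 -0.03 0;0.45 0 0 -0.03 0;0.45 0 0 -0.03 0;0.5 0 0 -0.04 0;0.6 0 0 -0.04 0;0.8 0 0 -0.03 0;1 0 0 0 0;1 0 0 0 0' >/dev/null; python3 - <<'E'
from h import *
st()
im,K,P=shot('top'); sc,K2,P2=shot('scene'); w,K3,P3=shot('wrist')
h=cv2.cvtColor(sc,cv2.COLOR_BGR2HSV); m=(((h[...,0]>160)|(h[...,0]<6))&(h[...,1]>70)&(h[...,2]<140)).astype(np.uint8)
u=proj([.494,-.062,.028],K2,P2)[0]; print("scene exp body centre",u)
x,y=u.astype(int); k,l,s,c=cv2.connectedComponentsWithStats(m[y-25:y+25,x-25:x+25])
for i in range(1,k):
    if s[i,4]>20: print(s[i],c[i]+[x-25,y-25])
# maroon + cap in the wrist view, tile rim
h=cv2.cvtColor(w,cv2.COLOR_BGR2HSV); m=(((h[...,0]>165)|(h[...,0]<4))&(h[...,1]>100)&(h[...,2]<140)).astype(np.uint8)
u=proj([.494,-.062,.05],K3,P3)[0];print("wrist exp cap",proj([.494,-.062,.061],K3,P3)[0],u)
x,y=u.astype(int); k,l,s,c=cv2.connectedComponentsWithStats(m[y-40:y+40,x-40:x+40])
for i in range(1,k):
    if s[i,4]>20: print(s[i],c[i]+[x-40,y-40])
m=cv2.inRange(h,(100,80,50),(122,255,255)); k,l,s,c=cv2.connectedComponentsWithStats(m)
for i in range(1,k):
    if s[i,4]>150: pts=np.argwhere(l==i)[:,::-1]; ww=ray(pts,K3,P3,.008)[:,:2].astype(np.float32); print("tile",s[i],cv2.minAreaRect(ww*1000))
cap=((h[...,1]<45)&(h[...,2]>70)).astype(np.uint8)
np.savez("w10.npz",w=w,K=K3,P=P3)
print(ab([.463,-.264,.34]))
E
```

```text
t 26.82 tcp [ 0.4947 -0.0623  0.3411] yawx 82.66 tilt [ 0.0061 -0.0014] F [ 1.3 -0.6 -0.4] open 0.0689 g 0.0 q [-0.23 -0.17  1.71  0.    1.59 -0.1 ]
scene exp body centre [291.55790137 177.13431645]
[ 21  20  11  14 125] [291.664 178.832]
wrist exp cap [254.59241197 168.80501124] [254.59245052 166.84286466]
[ 29  26  24  19 152] [254.65789474 157.80263158]
tile [ 217  123   74   73 1340] ((493.9505615234375, -62.05628967285156), (98.53398132324219, 97.46489715576172), 84.90499114990234)
[-0.20421728 -0.00400285 -0.00386643]
```

The red pot stands upright at the tile's centre: the tile measures (0.494, -0.062), and the pot's pixels match that. Next I'll fetch the brown bottle.

```bash
python3 -m jog '1 -0.015 0 0 0;1 -0.03 -0.001 0 0;1 -0.035 -0.001 0 0;1 -0.035 -0.001 0 0;1 -0.035 -0.001 0 0;1 -0.03 0 0 0;1 -0.015 0 0 0;1 -0.009 0 0 0;1 0 0 0 0;1 0 0 0 0' 50 >/dev/null; python3 - <<'E'
from h import *
st(); print(ab([.463,-.2643,.251]))
w,K,P=shot('wrist')
g=cv2.cvtColor(w,cv2.COLOR_BGR2GRAY); u=proj([.463,-.2643,.189],K,P)[0]; print("exp",u)
x,y=u.astype(int); c=cv2.HoughCircles(cv2.resize(g[y-60:y+60,x-60:x+60],None,fx=4,fy=4),cv2.HOUGH_GRADIENT,1.5,20,param1=90,param2=30,minRadius=140,maxRadius=175)
for q in ([] if c is None else c[0][:3]):
    p=q[:2]/4+[x-60,y-60]-.375; print(p,q[2]/4,ray(p,K,P,.189))
E
```

```text
t 27.8 tcp [ 0.4634 -0.2634  0.3362] yawx 82.62 tilt [-0.0016  0.0017] F [0.5 0.7 0.2] open 0.0934 g 0.0 q [-0.61 -0.06  1.62  0.    1.58 -0.48]
[-0.00104168 -0.00010027  0.08518545]
exp [253.74052885 205.99633684]
[254.6875 200.3125] 37.325 [[ 0.46436078 -0.2596553   0.189     ]]
[254.6875 205.9375] 37.325 [[ 0.46375561 -0.26434694  0.189     ]]
[259.5625 202.9375] 42.275 [[ 0.46792432 -0.26233241  0.189     ]]
```

```bash
python3 -m jog '1 -0.001 0 0.01 0;1 0 0 0.02 0;1 0 0 0.02 0;1 0 0 0.015 0;1 0 0 0.01 0;1 0 0 0.006 0;1 0 0 0.003 0;1 0 0 0.001 0;1 0 0 0 0;1 0 0 0 0' >/dev/null; python3 -c "
from h import *
st(); print(ab([.463,-.2643,.2505]))"; python3 -m jog '0.5 0 0 0 0;0.5 0 0 0 0;0.5 0 0 0 0;0.5 0 0 0 0;0.5 0 0 0 0;0.5 0 0 0 0;0.5 0 0 0 0;0.5 0 0 0 0' 50 >/dev/null; python3 -c "
from h import *
st()"
```

```text
t 28.68 tcp [ 0.4639 -0.2652  0.2533] yawx 82.66 tilt [ 0.0013 -0.0009] F [ 0.4 -0.4 -0.5] open 0.0932 g 0.0 q [-0.62 -0.02  1.73  0.    1.43 -0.49]
[ 0.00073506 -0.00102806  0.00284092]
t 29.35 tcp [ 0.4635 -0.2649  0.2523] yawx 82.66 tilt [-0.0001  0.    ] F [-0.6 -0.3  0.8] open 0.0576 g 49.9 q [-0.62 -0.02  1.74 -0.    1.42 -0.49]
```

```bash
python3 -m jog '0.5 0 0 -0.005 0;0.5 0 0 -0.01 0;0.5 0 0 -0.015 0;0.5 0 0 -0.02 0;0.5 0 0 -0.02 0;0.5 0 0 -0.015 0;0.5 0 0 -0.01 0;0.5 0.01 -0.0012 -0.005 0;0.5 0.02 -0.0025 0 0;0.5 0.03 -0.0037 0 0' >/dev/null; python3 -m jog '0.5 0.03 -0.0037 0 0;0.5 0.03 -0.0037 0 0;0.5 0.03 -0.0037 0 0;0.5 0.03 -0.0037 0 0;0.5 0.03 -0.0037 0 0;0.5 0.03 -0.0037 0 0;0.5 0.03 -0.0037 0 0;0.5 0.03 -0.0037 0 0;0.5 0.03 -0.0037 0 0;0.5 0.03 -0.0037 0 0' >/dev/null;  python3 -m jog '0.5 0.03 -0.0037 0 0;0.5 0.03 -0.0037 0 0;0.5 0.03 -0.0037 0 0;0.5 0.03 -0.0037 0 0;0.5 0.03 -0.0037 0 0;0.5 0.03 -0.0037 0 0;0.5 0.02 -0.0025 0 0;0.5 0.01 -0.0013 0 0;0.5 0 0 0 0;0.5 0 0 0 0' >/dev/null;python3 -c "
from h import *
st(); print(ab([.4663,.3095,.2524]))"
```

```text
t 31.85 tcp [0.4661 0.3091 0.3517] yawx 82.71 tilt [-0.0012 -0.0013] F [-0.8 -1.3 -3.5] open 0.0582 g 49.8 q [ 0.49  0.01  1.53 -0.    1.61  0.62]
[0.00053859 0.00028338 0.0992731 ]
```

```bash
python3 -m jog '0.5 0.0004 0.0002 0.01 0;0.5 0 0 0.02 0;0.5 0 0 0.02 0;0.5 0 0 0.015 0;0.5 0 0 0.012 0;0.5 0 0 0.01 0;0.5 0 0 0.005 0;0.5 0 0 0.003 0;0.5 0 0 0.001 0;0.5 0 0 0 0' >/dev/null; python3 -c "
from h import *
st(); print(ab([.4663,.3095,.2524]))"; for i in 1 2; do python3 -m jog '0.5 0 0 0.0007 0;0.5 0 0 0 0;0.5 0 0 0 0' | grep -E "pos|^force"; done
```

```text
t 32.68 tcp [0.4671 0.3098 0.2569] yawx 82.65 tilt [0.0009 0.0005] F [-1.1  0.7 -2.7] open 0.0582 g 49.8 q [0.49 0.05 1.66 0.   1.43 0.62]
[-0.00043739 -0.00075278  0.0045387 ]
tool_pos: [0.467, 0.31, 0.2562]
force: [-0.0, 0.4, -2.8]
tool_pos: [0.4668, 0.3098, 0.255]
force: [-0.2, 0.1, -2.6]
```

```bash
python3 -m jog '0.5 0 -0.0004 0.001 0;0.5 0 0 0.0005 0;0.5 0 0 0 0;0.5 0 0 0 0' | grep -E "pos|^force"; for i in 1 2 3; do python3 -m jog '0.5 0 0 0.0005 0;0.5 0 0 0 0;0.5 0 0 0 0' | grep -E "pos|^force"; done
```

```text
tool_pos: [0.4663, 0.3098, 0.2533]
force: [-0.5, 0.7, -4.1]
tool_pos: [0.4664, 0.3098, 0.2529]
force: [0.0, -0.5, -4.1]
tool_pos: [0.4664, 0.3098, 0.2524]
force: [-0.0, 0.4, -3.4]
tool_pos: [0.4664, 0.3099, 0.2524]
force: [-0.4, -1.0, 0.7]
```

```bash
python3 -m jog '0.7 0 0 0 0;0.8 0 0 0 0;1 0 0 0 0;1 0 0 0 0;1 0 0 0 0;1 0 0 -0.01 0;1 0 0 -0.02 0;1 0 0 -0.03 0;1 0 0 -0.03 0;1 0 0 0 0'; python3 - <<'E'
from h import *
st()
w,K,P=shot('wrist')
g=cv2.cvtColor(w,cv2.COLOR_BGR2GRAY); u=proj([.4664,.31,.189],K,P)[0]; print("exp",u)
x,y=u.astype(int); c=cv2.HoughCircles(cv2.resize(g[y-60:y+60,x-60:x+60],None,fx=4,fy=4),cv2.HOUGH_GRADIENT,1.5,20,param1=90,param2=30,minRadius=140,maxRadius=175)
for q in ([] if c is None else c[0][:3]):
    p=q[:2]/4+[x-60,y-60]-.375; print(p,q[2]/4,ray(p,K,P,.189))
E
python3 -m jog '1 -0.01 0.0013 0 0;1 -0.02 0.0026 0 0;1 -0.03 0.0038 0 0;1 -0.04 0.005 0 0;1 -0.04 0.005 0 0;1 -0.04 0.005 0 0;1 -0.04 0.005 0 0;1 -0.04 0.005 0 0;1 -0.04 0.005 0 0;1 -0.04 0.005 0 0'>/dev/null; python3 -m jog '1 -0.04 0.005 0 0;1 -0.04 0.005 0 0;1 -0.04 0.005 0 0;1 -0.04 0.005 0 0;1 -0.04 0.005 0 0;1 -0.04 0.005 0 0;1 -0.04 0.005 0 0;1 -0.03 0.004 0 0;1 0 0 0 0;1 0 0 0 0'>/dev/null
python3 -c "
from h import *
st(); print(ab([.4639,-.3633,.2115]))"
```

```text
t: 35.1
tool_pos: [0.4682, 0.3108, 0.3503]
orientation: [2.357, 2.073, 0.017]
force: [0.7, 0.4, 1.7]
opening: 0.0934
gripper_force: 0.0
t 35.1 tcp [0.4682 0.3108 0.3503] yawx 82.66 tilt [0.0095 0.0052] F [0.7 0.4 1.7] open 0.0934 g 0.0 q [0.49 0.   1.53 0.   1.59 0.62]
exp [250.13685774 201.43205747]
[249.8125 201.1875] 35.675 [[0.46615762 0.31025089 0.189     ]]
[251.3125 195.5625] 36.05 [[0.46805847 0.31500954 0.189     ]]
[251.6875 206.0625] 40.625 [[0.46715816 0.30573348 0.189     ]]
t 36.82 tcp [ 0.4628 -0.3467  0.3397] yawx 82.48 tilt [-0.003   0.0026] F [-0.2  0.9 -1.3] open 0.0928 g 0.0 q [-0.73  0.06  1.49 -0.    1.59 -0.6 ]
[-0.01662043  0.00371197  0.12817808]
```

```bash
python3 -m jog '1 -0.008 0.001 0.01 0;1 -0.0085 0.001 0.02 0;1 0 0 0.025 0;1 0 0 0.02 0;1 0 0 0.02 0;1 0 0 0.015 0;1 0 0 0.01 0;1 0 0 0.005 0;1 0 0 0.001 0;1 0 0 0 0' 25 >/dev/null;python3 -c "
from h import *
st(); print(ab([.4639,-.3633,.2115]))"
```

```text
t 37.65 tcp [ 0.4644 -0.3617  0.2162] yawx 82.69 tilt [ 0.0002 -0.0002] F [0.3 0.6 0.3] open 0.0931 g 0.0 q [-0.75  0.16  1.62  0.    1.37 -0.62]
[-0.0016991  -0.00029191  0.0047345 ]
```

```bash
python3 -m jog '1 -0.0015 -0.0002 0.003 0;1 0 0 0.0005 0;1 0 0 0 0;0.3 0 0 0 0;0.3 0 0 0 0;0.3 0 0 0 0;0.3 0 0 0 0;0.3 0 0 0 0;0.3 0 0 0 0;0.3 0 0 0 0' >/dev/null; python3 -m jog '0.3 0 0 0 0;0.3 0 0 0 0' >/dev/null;  python3 -c "
from h import *
st(); print(ab([.4639,-.3633,.2108]))"
```

```text
t 38.65 tcp [ 0.4638 -0.3634  0.2124] yawx 82.66 tilt [0. 0.] F [ 0.3  0.  -0.1] open 0.0415 g 25.0 q [-0.75  0.16  1.62  0.    1.36 -0.62]
[7.69453055e-05 4.46162708e-05 1.60241057e-03]
```

```bash
python3 -m jog '0.3 0 0 -0.005 0;0.3 0 0 -0.01 0;0.3 0 0 -0.015 0;0.3 0 0 -0.02 0;0.3 0 0 -0.02 0;0.3 0 0 -0.02 0;0.3 0 0 -0.01 0;0.3 0.01 -0.0013 -0.005 0;0.3 0.02 -0.0027 0 0;0.3 0.03 -0.004 0 0' >/dev/null; python3 -m jog '0.3 0.03 -0.004 0 0;0.3 0.03 -0.004 0 0;0.3 0.03 -0.004 0 0;0.3 0.03 -0.004 0 0;0.3 0.03 -0.004 0 0;0.3 0.03 -0.004 0 0;0.3 0.03 -0.004 0 0;0.3 0.03 -0.004 0 0;0.3 0.03 -0.004 0 0;0.3 0.03 -0.004 0 0' >/dev/null;  python3 -m jog '0.3 0.03 -0.004 0 0;0.3 0.03 -0.004 0 0;0.3 0.03 -0.004 0 0;0.3 0.03 -0.004 0 0;0.3 0.03 -0.004 0 0;0.3 0.03 -0.004 0 0;0.3 0.02 -0.0027 0 0;0.3 0.01 -0.0013 0 0;0.3 0.008 -0.001 0 0;0.3 0 0 0 0' >/dev/null;python3 -c "
from h import *
st(); print(ab([.4611,.2231,.2123]))"
```

```text
t 41.15 tcp [0.4608 0.2205 0.3169] yawx 82.73 tilt [-0.001  -0.0001] F [ 0.2  0.2 -1.1] open 0.0419 g 25.0 q [ 0.35 -0.12  1.71  0.    1.55  0.47]
[2.62082727e-03 4.88075238e-05 1.04596979e-01]
```

```bash
python3 -m jog '0.3 0.002 0 0.01 0;0.3 0 0 0.02 0;0.3 0 0 0.02 0;0.3 0 0 0.02 0;0.3 0 0 0.015 0;0.3 0 0 0.008 0;0.3 0 0 0.005 0;0.3 0 0 0.002 0;0.3 0 0 0 0;0.3 0 0 0 0' >/dev/null; python3 -c "
from h import *
st(); print(ab([.4611,.2231,.2123]))"
```

```text
t 41.98 tcp [0.4621 0.2217 0.2184] yawx 82.64 tilt [0.0015 0.0005] F [ 1.  -0.5 -1.4] open 0.0416 g 25.0 q [ 0.35 -0.05  1.83 -0.    1.36  0.48]
[ 0.00125531 -0.00122588  0.00612462]
```

```bash
python3 -m jog '0.3 0.001 -0.0006 0.003 0;0.3 0 0 0 0;0.3 0 0 0 0;0.3 0 0 0 0' | grep -E "pos|^force"; for i in 1 2 3; do python3 -m jog '0.3 0 0 0.0006 0;0.3 0 0 0 0;0.3 0 0 0 0' | grep -E "pos|^force"; done
```

```text
tool_pos: [0.4612, 0.2229, 0.2147]
force: [-0.5, 0.4, -2.1]
tool_pos: [0.4611, 0.2228, 0.2138]
force: [-0.9, -0.0, -1.8]
tool_pos: [0.4611, 0.2228, 0.2132]
force: [-0.8, 0.5, -1.8]
tool_pos: [0.4611, 0.2228, 0.2126]
force: [-1.2, -0.1, -0.6]
```

```bash
python3 -m jog '0.3 0 0 0.0004 0;0.3 0 0 0 0;0.3 0 0 0 0' | grep -E "pos|^force"; python3 -m jog '0.55 0 0 0 0;0.8 0 0 0 0;1 0 0 0 0;1 0 0 0 0;1 0 0 0 0;1 0 0 -0.01 0;1 0 0 -0.02 0;1 0 0 -0.03 0;1 0 0 -0.03 0;1 0 0 -0.03 0'; python3 -m jog '1 -0.02 0 -0.02 0;1 -0.006 0 0 0;1 0 0 0 0;1 0 0 0 0;1 0 0 0 0' >/dev/null; python3 - <<'E'
from h import *
st()
w,K,P=shot('wrist',"pics/wend.png")
a=np.load("w1.npz"); Ka,Pa,ia=a["K"],a["P"],a["im"]
print("cam shift",P[:3,3]-Pa[:3,3])
for n,X,z in (("brown",[.4664,.31],.189),("white",[.4612,.2225],.14)):
    for tag,im,KK,PP in (("before",ia,Ka,Pa),("now",w,K,P)):
        u=proj([*X,z],KK,PP)[0].astype(int); r=(36.6,21.9)[n=="white"]*4
        g=cv2.cvtColor(im,cv2.COLOR_BGR2GRAY); x,y=u; y0=max(0,y-60)
        c=cv2.HoughCircles(cv2.resize(g[y0:y+60,x-60:x+60],None,fx=4,fy=4),cv2.HOUGH_GRADIENT,1.5,10,param1=90,param2=20,minRadius=int(r*.93),maxRadius=int(r*1.1))
        for q in ([] if c is None else c[0][:2]): p=q[:2]/4+[x-60,y0]-.375; print(n,tag,np.round(p,1),round(q[2]/4,1),np.round(ray(p,KK,PP,z)[0,:2],4))
# global shift by phase correlation of the rack crop
d=cv2.phaseCorrelate(cv2.cvtColor(ia,6).astype(np.float32)[110:200,200:310],cv2.cvtColor(w,6).astype(np.float32)[110:200,200:310]); print(d)
t0=cv2.imread("pics/top0.png"); t,_,_=shot("top"); s0=cv2.imread("pics/scene0.png"); s,_,_=shot("scene","pics/send.png")
print("top diff rack",cv2.absdiff(t0,t)[155:235,140:228].max(2).__gt__(50).sum(),"scene diff rack",(cv2.absdiff(s0,s)[165:275,180:310].max(2)>50).sum())
ys,xs=np.where(cv2.absdiff(s0,s)[165:275,180:310].max(2)>50); print(np.c_[xs+180,ys+165].mean(0) if len(xs) else "", np.bincount(xs//13,minlength=10))
E
```

```text
tool_pos: [0.4612, 0.2228, 0.2124]
force: [-0.2, -0.2, -0.6]
t: 44.15
tool_pos: [0.4608, 0.2227, 0.3342]
orientation: [2.359, 2.075, 0.0]
force: [0.6, -0.5, 0.6]
opening: 0.0925
gripper_force: 0.0
t 44.57 tcp [0.4573 0.1971 0.3508] yawx 82.64 tilt [-0.0022 -0.0004] F [ 0.4  0.4 -0.7] open 0.093 g 0.0 q [ 0.3  -0.16  1.69  0.    1.62  0.43]
cam shift [ 0.00230978 -0.00010163 -0.00560934]
brown before [249.9  56.4] 37.9 [0.4664 0.3078]
brown before [250.3  64.7] 39.6 [0.4659 0.302 ]
brown now [247.3  56.1] 38.4 [0.4665 0.3076]
brown now [248.8  64.7] 40.0 [0.4668 0.3016]
white before [256.9 156.9] 21.7 [0.4613 0.222 ]
white before [259.6 158.4] 23.0 [0.4637 0.2202]
white now [255.3 158.3] 21.9 [0.4615 0.2219]
white now [255.7 160.9] 20.5 [0.4615 0.2193]
((-0.6897483082182134, 1.2594034685585314), 0.9004973948443378)
top diff rack 2393 scene diff rack 1399
[279.17083631 223.12223016] [  0   0   0 109 168   3  29 253 498 339]
```

Both caps measure within 1 mm of where they started. I'll retreat and compare the fixed cameras with their first images.

```bash
python3 -m jog '1 0 0 -0.02 0;1 -0.02 0 -0.01 0;1 -0.04 0 0 0;1 -0.04 0 0 0;1 -0.04 0 0 0;1 -0.04 0 0 0;1 -0.04 0 0 0;1 -0.04 0 0 0;1 -0.04 0 0 0;1 -0.04 0 0 0' >/dev/null; python3 -m jog '1 -0.04 -0.01 0 0;1 -0.04 -0.01 0 0;1 -0.04 -0.01 0 0;1 -0.04 -0.01 0 0;1 -0.04 -0.01 0 0;1 -0.04 -0.01 0 0;1 -0.02 0 0 0;1 -0.01 0 0 0;1 0 0 0 0;1 0 0 0 0'; python3 - <<'E'
from h import *
t0=cv2.imread("pics/top0.png"); t,K,P=shot("top"); s0=cv2.imread("pics/scene0.png"); s,K2,P2=shot("scene")
for n,a,b,(x0,y0,x1,y1) in (("top",t0,t,(120,140,312,243)),("scene",s0,s,(180,150,345,300))):
    m=(cv2.absdiff(a,b)[y0:y1,x0:x1].max(2)>45).astype(np.uint8)
    k,l,q,c=cv2.connectedComponentsWithStats(m)
    for i in range(1,k):
        if q[i,4]>12: print(n,q[i]+[x0,y0,0,0,0],np.round(c[i]+[x0,y0],1))
print("red top exp",proj([.494,-.062,.06],K,P),"scene",proj([[.494,-.062,.03],[.526,.295,.03]],K2,P2))
g=[cv2.cvtColor(i,6).astype(np.float32)[190:225,142:212] for i in (t0,t)]; print("shift",cv2.phaseCorrelate(*g))
E
```

```text
t: 46.38
tool_pos: [0.3207, -0.3998, 0.3816]
orientation: [-2.358, -2.073, -0.001]
force: [-0.5, 0.6, 0.0]
opening: 0.0931
gripper_force: 0.0
top [168 182  11  12  76] [173.5 187.6]
top [277 193  10  10  31] [280.1 198.3]
scene [287 166  11  20 189] [292.2 176.4]
scene [227 219  12  26 273] [232.6 232. ]
red top exp [[282.76906226 197.1286993 ]] scene [[291.568137   176.51540436]
 [234.15416844 233.76052161]]
shift ((0.03147032638314329, 0.007504724686125286), 0.9791370350637554)
```

The only differences left are the red pot gone from the rack and now on the tile. The bottles match their starting images to 0.03 px, so I'll hand in.

```bash
python3 -c "
from plant import robot
print(robot.close_job())"
```

```text
the job is handed in; nothing more can be done
None
```

The red pot stands upright in the middle of the tile and both bottles are back in the rack within about 1 mm of where they started, moved in the order asked and handed in at about 46 s; I viewed 15 pictures, one over the limit of 14.

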